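# Clamp the freshly papered sanding block under the wing-nut strap

### The arm

A 6-joint arm with a two-finger parallel gripper is mounted at the origin on a cart in front of the work surface, level with it; the furniture and walls round the work are solid. World frame = base frame: x ahead of the robot, y to its left, z up, the work surface at z = 0. Lengths are in m, angles in rad, forces in N, time in s.
With the tool pointing down it reaches from about 0.35 to 0.85 m from the base axis. Payload 8.1 kg.
Tool frame: the origin (TCP) lies on the mounting face of the last link; the fingertips stand 186 mm ahead of it and the grasp point (between the pads) lies 167 mm ahead of it; z points along the fingers, y is the line along which they close (so a half turn about z gives the same grasp; the last joint's range is limited). The gripper opens to 93 mm and grips with 3 to 60 N. Pads are 15 mm wide; open, the fingers measure 128 mm over their backs; the gripper's body (75 mm by 188 mm) begins 65 mm behind the grasp point.
Start: joints at [1.239, 0.13, 1.488, -0, 1.523, -0.085], TCP at [0.147, 0.582, 0.405] pointing down, gripper open.
Joint ranges: [-2.96, 2.96], [-0.89, 2.26], [0.02, 2.5], [-1.34, 4.48], [0, 2.73], [-2.66, 2.66]. Speed limits (rad/s): [2.39, 2.39, 2.79, 3.14, 3.14, 3.14].

### API

Orientations are given as a rotation vector (axis times angle).
In Python, from plant import * gives the robot as it stands. The module is installed in compiled form; this text tells all that it offers.
- The arm moves only by the tool arm_command, never from a script. Its argument "increments" is a list of rows, each a list of 6 numbers: the shift along the tool's x, y, z in units of 0.2 m (1.0 is 0.2 m), then the turn, a rotation vector about the tool's x, y, z in units of pi rad (1.0 is pi rad). A call has exactly 5 rows; each row is the pose to reach, as a shift and turn from the pose commanded when the call began, along the tool's axes at that moment, turning the shorter way round; what a row does not reach only later rows make up. A row lasts 1/8 s, in which the tool goes at most 62.5 mm and 10.7 degrees, less where a joint would pass 70% of its speed; a pose out of reach is approached as far as the arm can. A call with a number of a shift or a turn outside -1 to 1 is refused whole. A call with a gripper value outside its range is refused whole. "fingers" is the closure, from -1 (fully open) to 1 (shut), set as the call begins (left out, the last holds). The fingers move at their own pace and stop on an object; "force" is the grip in N (left out, the last holds). Time passes only in rows, so rows that repeat a pose let the fingers close, or fill a call up. It gives the time, the measured TCP pose, the force, the opening and the grip force at its end, in the units of the state.
- read_state(): the state, without advancing time (a new reading comes with each control period).
- read_camera(name): name is "scene" or "top" or "wrist"; returns a dict with "image" (384x512x3 uint8, red, green, blue), "fx", "fy", "cx", "cy" (pixels), "T" (4x4, takes a point from camera to world coordinates). Camera axes: x right, y down, z forward; pixel columns grow to the right and rows downward; lengths in m; the calibration is good to about 2 mm. The wrist camera is an equidistant fisheye: a pixel r from the principal point sees the ray r / f radians off the axis. A picture is of the moment at which its call begins. There is no depth.
- close_job(): hands the job in; it is judged then, once.
The state is a dict: "t": time; "q": joint angles; "dq": joint speeds; "joint_torque": joint torques, N m; "tool_pos": TCP position; "orientation": TCP orientation; "force": force on the tool from outside, world axes, zero at the start; "wrist_torque": the same for the moment, N m; "opening": finger opening in m; "gripper_force": force on a finger pad.
Only numpy, scipy, OpenCV 4.12 (cv2) and the standard library are available. Lean on these libraries where they do the work, as an engineer would, in place of code of your own. Each camera call takes 0.05 s, during which the arm holds its last target. There are 200 camera calls.

### The job

The sanding block's new paper has just been glued on and must be pressed flat. Swing the strap of the blue hold-down fixture over the middle of the block by its black knob, then turn the brass four-wing nut clockwise, in short arcs between the two red guide pins, until the block is firmly clamped (about 60 N). Do not overtighten, do not lean on the pins or the plate, leave the other things alone and let go.

Things in the scene. Friction and masses are not known exactly. Their poses are not given: they have to be found in the camera images.
- fixture: Blue steel base plate fixed to the bench, 160 x 116 x 12 mm, its top 12 mm above the bench. Origin: on the bench under the nut's axis. Its +x points from the nut to the block; the plate spans x -58 to +102 mm, y -58 to +58 mm.
- nut_axis (a point): Point on the common axis of stud, wing nut and strap pivot, at the base plate's top, 12 mm above the bench; axes as the fixture's. The brass nut has four wings in a cross, 9 mm thick, 44 mm from tip to tip, 22 mm tall; with nut at 0 they reach from 51 to 73 mm above the bench, plus 0 to 6 mm (the clamp head's height differs each time, unmeasured). Nut and strap sink 4 mm per rad.
- nut (a joint): Angle of the wing nut, rad; grows clockwise from above, which tightens. One pair of opposite wings points along (0.75 - value) rad from the fixture's +x, counter-clockwise from above, the other pair square to it. Pinch two opposite tips to turn it. Up to 0.45 N m of friction resists and holds it where it is left, also when tight (a pausing hand feels less of it); it starts between 0 and 0.5.
- strap (a joint): Swing of the aluminium strap (18 x 7 mm) about the nut's axis, rad: 0 = over the block's middle, no stop there; positive = counter-clockwise from above. Friction 0.06 N m holds it. Its black knob, an upright cylinder 13 mm thick, stands on it 78 mm from the axis; with nut at 0 the strap's top is 46 to 52 mm and the knob's top 74 to 80 mm above the bench, and both sink 4 mm per rad.
- seat (a point): Middle of the block's place on the raised bed, 20 mm above the bench, 52 mm from the nut's axis. The strap's foot meets the block at a nut value somewhere from 1.4 to 3.1, to be felt. From there clamping grows about 10 to 20 N per 0.1 rad, and each 10 N adds 0.04 N m to the torque felt by a hand turning the nut: 60 N feels 0.24 N m harder than running free, read the same way.
- pin_left (a point): Top centre of the red guide pin on the fixture's +y side: upright, 12 mm thick, 34 mm from the nut's axis, top 84 mm above the bench. Fingers on two opposite wing tips are clear of both pins, also when open, while the line through them is within about 55 degrees of the fixture's x axis; turned further they run into the pins, so let go and take the next pair of wings.
- pin_right (a point): The same for the pin on the fixture's -y side.
- sanding_block: Sanding block 30 x 62 x 11 mm (x, y, z) with red paper on top, lying loose on the fixture's raised bed between two end rails. Origin: centre of its underside. Pressed on the bed with less than 40 N it is loose; over 90 N dents it.
- black_bottle: Black bottle, 34 x 52 x 128 mm, standing; bystander. Origin: centre of its underside.
- wax_block: Orange wax block 32 x 50 x 18 mm; bystander.
- cork_block: Cork block 24 x 36 x 19 mm; bystander.
- thread_spool_1: Black thread spool 29 x 29 x 41 mm, standing; bystander.
Mind the look-alikes: they are no part of the job. Leave any pink or purple look-alike of the sanding_block alone.

How it is judged:
By the outcome, as a careful person would: the job done as asked, in the order asked, and still so for the second after the job is handed in, with the robot touching nothing.
It also fails if it takes over 69 s, if anything falls off the work surface, if the arm or the gripper's body presses on something with over 40 N, if the wrist force passes 120 N, or if a joint passes its speed limit or range.

## Working session

There is one attempt and no reset: what is moved stays moved. The work goes in short steps, Python scripts to look and compute and a tool call to move; the robot and the scene stay as the last step left them, time stands still between calls to the robot, and variables do not carry over. Pictures are saved under pics/ and viewed, at most 10 in all, crops included, and the job is handed in when it is done.

Besides the shell and the picture viewer there is one more tool, called after "Emit:" by a JSON object that holds its "method" and its "body", one argument or row to a line. arm_command: Moves the arm, as the interface text tells. Shifts and turns lie within -1 to 1; 1 stands for 0.2 m of shift or pi rad of turn. Its arguments: {"type":"object","properties":{"increments":{"type":"array","items":{"type":"array","items":{"type":"number","minimum":-1,"maximum":1}}},"fingers":{"type":"number"},"force":{"type":"number"}},"required":["increments"]}

```bash
mkdir -p pics
cat > h.py <<'E'
from plant import *
import numpy as np, cv2
from scipy.spatial.transform import Rotation as R
def ray(c,u,v,fish=False):
    x=(u-c["cx"])/c["fx"]; y=(v-c["cy"])/c["fy"]
    if fish:
        r=np.hypot(x,y); d=np.array([np.sin(r)*x/max(r,1e-9),np.sin(r)*y/max(r,1e-9),np.cos(r)])
    else: d=np.array([x,y,1.])
    T=np.array(c["T"]); return T[:3,3],T[:3,:3]@d
def onz(c,u,v,z,fish=False):
    o,d=ray(c,u,v,fish); return o+d*(z-o[2])/d[2]
def proj(c,p):
    T=np.array(c["T"]); q=T[:3,:3].T@(np.array(p)-T[:3,3]); return c["fx"]*q[0]/q[2]+c["cx"],c["fy"]*q[1]/q[2]+c["cy"]
E
python3 - <<'E'
from h import *
s=read_state(); print({k:np.round(v,3) for k,v in s.items()})
a=read_camera("top"); b=read_camera("scene")
np.save("top0.npy",a,allow_pickle=True); np.save("scene0.npy",b,allow_pickle=True)
for n,c in(("top",a),("scene",b)):
    cv2.imwrite(f"pics/{n}0.png",cv2.resize(c["image"][:,:,::-1],(800,600),interpolation=cv2.INTER_CUBIC)); print(n,c["fx"],c["cx"],c["cy"],np.round(c["T"],3).tolist())
E
```

```text
{'t': np.float64(0.0), 'q': array([ 1.239,  0.131,  1.489,  0.   ,  1.523, -0.085]), 'dq': array([-0.   , -0.001, -0.001, -0.   , -0.001,  0.   ]), 'joint_torque': array([ 1.0000e-03, -5.5981e+01, -4.9178e+01,  7.7000e-02,  3.5000e-02,
       -0.0000e+00]), 'tool_pos': array([0.146, 0.582, 0.404]), 'orientation': array([-3.870e-01, -3.117e+00,  3.000e-03]), 'force': array([-0.597,  0.2  , -0.804]), 'wrist_torque': array([-0.026, -0.006,  0.003]), 'gripper_force': np.float64(0.0), 'opening': np.float64(0.093)}
top 379.25780960459707 257.65902564067864 192.37780199545443 [[-0.014, -0.992, 0.124, 0.405], [-1.0, 0.014, 0.002, -0.302], [-0.003, -0.124, -0.992, 1.001], [0.0, 0.0, 0.0, 1.0]]
scene 361.98217171459663 255.17274778678234 199.2529529955146 [[0.456, -0.404, 0.793, -0.141], [-0.89, -0.217, 0.401, -0.634], [0.01, -0.888, -0.459, 0.447], [0.0, 0.0, 0.0, 1.0]]
```

View pics/top0.png

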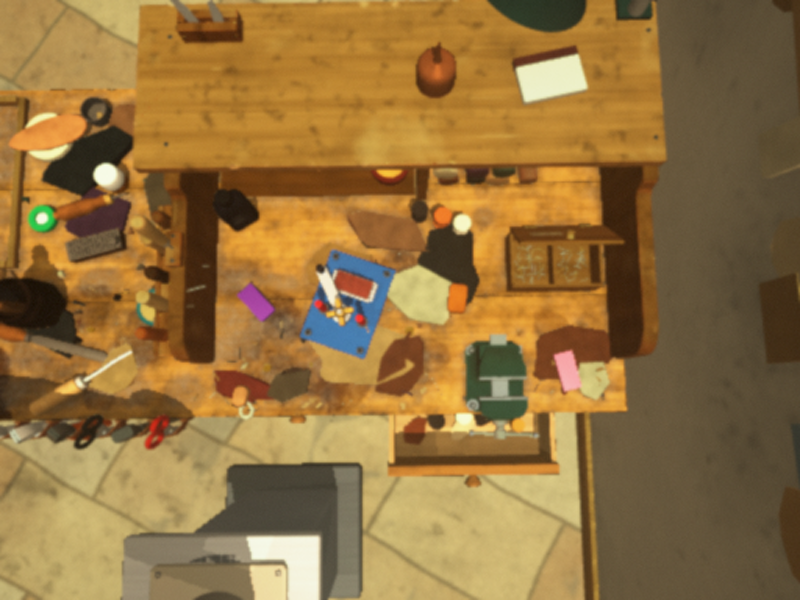

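View pics/scene0.png

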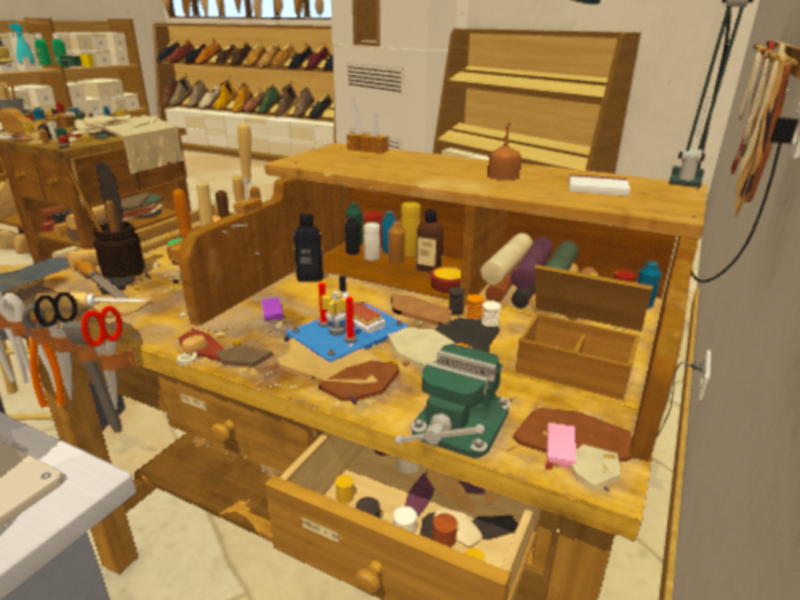

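The top view shows the blue fixture at (348,303), red pins at (319,304) and (361,320), brass nut at (339,314), the red-papered block at (354,286), and the black knob at (321,270). The scene view agrees. Look-alikes: purple at (256,301) and pink at (567,370). The red-topped block on the fixture bed is the one meant.

```bash
cat > m.py <<'E'
from h import *
top=np.load("top0.npy",allow_pickle=True).item(); sc=np.load("scene0.npy",allow_pickle=True).item()
def masks(c):
    h=cv2.cvtColor(c["image"],cv2.COLOR_RGB2HSV)
    blue=cv2.inRange(h,(100,140,60),(118,255,255)); red=cv2.inRange(h,(0,190,120),(6,255,255))|cv2.inRange(h,(172,190,120),(180,255,255))
    return blue,red,h
for n,c in(("top",top),("scene",sc)):
    b,r,h=masks(c)
    k,l,st,ce=cv2.connectedComponentsWithStats(b)
    i=1+np.argmax(st[1:,4]); print(n,"blue",st[i],ce[i])
    if n=="top":
        cnt=max(cv2.findContours(b,0,2)[0],key=cv2.contourArea)
        P=np.array([onz(c,*p[0],0.012)[:2] for p in cnt])
        rc=cv2.minAreaRect((P*1000).astype(np.float32)); print("rect",rc)
    k,l,st,ce=cv2.connectedComponentsWithStats(r)
    for j in range(1,k):
        x,y,w,hh,a=st[j]
        if a>5 and 150<x<300 and 140<y<240: print("red",st[j],np.round(ce[j],1), np.round(onz(c,*ce[j],0.084),4))
x=cv2.resize(top["image"][150:235,180:265,::-1],(595,595),interpolation=cv2.INTER_CUBIC); cv2.imwrite("pics/c1.png",x)
E
python3 m.py
```

```text
top blue [195 197  43  29 587] [215.00511073 212.70357751]
rect ((480.1831970214844, -190.08456420898438), (108.0082015991211, 51.84999465942383), 70.886474609375)
red [203 193   5   6  18] [205.  195.5] [ 0.5139 -0.1719  0.084 ]
red [229 202   4   5  17] [230.4 204.1] [ 0.4921 -0.2337  0.084 ]
scene blue [184 202  75  28 672] [216.87053571 216.2202381 ]
red [276 173  17   8  22] [282.5 178.4] [ 0.6175 -0.3252  0.084 ]
red [204 182   4   7  17] [205.6 184.4] [ 0.4984 -0.1789  0.084 ]
red [222 190   5  26 103] [223.6 202.8] [ 0.4392 -0.2649  0.084 ]
red [205 198   4   8  20] [206.6 201.8] [ 0.4258 -0.2302  0.084 ]
```

View pics/c1.png

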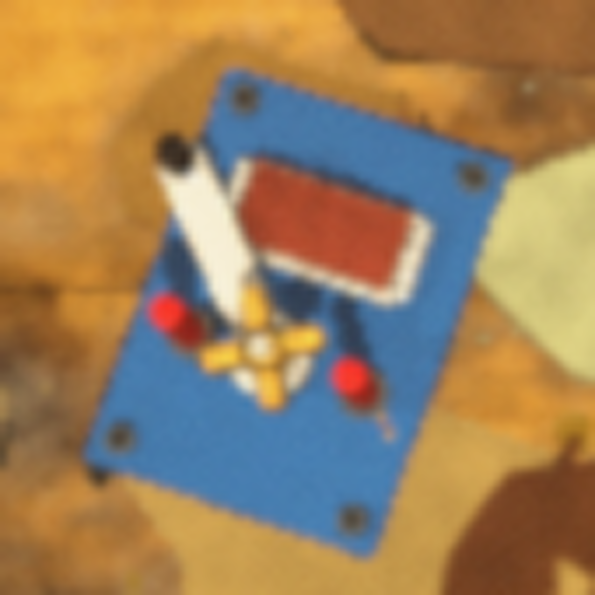

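The crop shows the plate corners at (225,68), (512,160), (372,558) and (85,460). Pin tops are at (165,312) and (351,378), the nut centre at (262,347), wings at (255,290), (323,337), (270,405) and (205,360), and the knob at (178,150). The block with red paper sits on the bed at (325,228).

```bash
cat > m2.py <<'E'
from h import *
top=np.load("top0.npy",allow_pickle=True).item()
f=lambda u,v,z: onz(top,180+u/7-.5,150+v/7-.5,z)[:2]
C=np.array([f(*p,.012) for p in((225,68),(512,160),(372,558),(85,460))])
print("corners",C.round(4).tolist(),[np.linalg.norm(C[i]-C[(i+1)%4]).round(4) for i in range(4)])
ex=(C[0]+C[1]-C[2]-C[3]); th=np.arctan2(ex[1],ex[0]); e=np.array([np.cos(th),np.sin(th)])
print("theta",th,"axis",C.mean(0)-0.022*e)
pl=f(165,312,.084);pr=f(351,378,.084); d=pl-pr; print("pins",pl,pr,(pl+pr)/2,np.linalg.norm(d),np.arctan2(d[1],d[0])-np.pi/2)
for z in(.051,.055): print("nut",f(262,347,z+.022))
k=f(178,150,.076); a=(pl+pr)/2; print("knob",k,np.linalg.norm(k-a),np.arctan2(*(k-a)[::-1]))
n=f(262,347,.072)
for p in((255,290),(323,337),(270,405),(205,360)):
    w=f(*p,.072)-n; print("wing",np.arctan2(w[1],w[0])-th,np.linalg.norm(w))
s=read_state(); print(R.from_rotvec(s["orientation"]).as_matrix().round(4).tolist())
E
python3 m2.py
```

```text
corners [[0.6193, -0.179], [0.5823, -0.2875], [0.4333, -0.2338], [0.4711, -0.127]] [np.float64(0.1146), np.float64(0.1584), np.float64(0.1133), np.float64(0.157)]
theta -0.34186611556002516 axis [ 0.50575691 -0.19947617]
pins [ 0.51743322 -0.16718508] [ 0.49346258 -0.23180764] [ 0.5054479  -0.19949636] 0.06892507804474043 -0.3552003647581896
nut [ 0.50590747 -0.19973186]
nut [ 0.50547188 -0.20017113]
knob [ 0.57607116 -0.17037283] 0.07639257039631711 0.39113200956264266
wing 0.4628021058699792 0.020409499954328853
wing -1.079349177813957 0.021722742287988213
wing -2.664048540315907 0.020698747257063655
wing 2.1246108378639232 0.020512383127831154
[[-0.9697, 0.2443, -0.0006], [0.2443, 0.9697, -0.0015], [0.0002, -0.0016, -1.0]]
```

Emit:
{"method": "arm_command", "body": {
  "increments": [
    [-0.18, -0.2, -0.06, 0, 0, 0],
    [-0.36, -0.4, -0.12, 0, 0, 0],
    [-0.54, -0.6, -0.18, 0, 0, 0],
    [-0.72, -0.8, -0.24, 0, 0, 0],
    [-0.9, -1.0, -0.3, 0, 0, 0]
  ],
  "fingers": 0.1,
  "force": 15
}}

```text
t: 0.72
tool_pos: [0.2726, 0.3423, 0.4647]
orientation: [-0.386, -3.118, 0.0]
force: [0.9, 0.4, 0.2]
opening: 0.0475
gripper_force: 0.0
```

Emit:
{"method": "arm_command", "body": {
  "increments": [
    [-0.18, -0.2, -0.05, 0, 0, 0],
    [-0.36, -0.4, -0.1, 0, 0, 0],
    [-0.54, -0.6, -0.15, 0, 0, 0],
    [-0.72, -0.8, -0.2, 0, 0, 0],
    [-0.9, -1.0, -0.25, 0, 0, 0]
  ]
}}

```text
t: 1.35
tool_pos: [0.3983, 0.1043, 0.5149]
orientation: [0.387, 3.118, 0.0]
force: [0.0, 0.9, 0.5]
opening: 0.0414
gripper_force: 0.0
```

Emit:
{"method": "arm_command", "body": {
  "increments": [
    [-0.09, -0.17, 0.02, 0, 0, 0],
    [-0.18, -0.34, 0.04, 0, 0, 0],
    [-0.28, -0.51, 0.06, 0, 0, 0],
    [-0.38, -0.68, 0.08, 0, 0, 0],
    [-0.48, -0.85, 0.1, 0, 0, 0]
  ]
}}

```text
t: 1.98
tool_pos: [0.4496, -0.0836, 0.4943]
orientation: [-0.387, -3.117, -0.0]
force: [0.3, -1.0, -0.2]
opening: 0.0421
gripper_force: 0.0
```

Emit:
{"method": "arm_command", "body": {
  "increments": [
    [-0.1, -0.08, 0.1, 0, 0, 0],
    [-0.2, -0.16, 0.2, 0, 0, 0],
    [-0.3, -0.24, 0.3, 0, 0, 0],
    [-0.4, -0.32, 0.4, 0, 0, 0],
    [-0.5, -0.4, 0.5, 0, 0, 0]
  ]
}}

```text
t: 2.6
tool_pos: [0.5272, -0.185, 0.3936]
orientation: [-0.387, -3.117, -0.0]
force: [-0.5, -0.3, -0.9]
opening: 0.0416
gripper_force: 0.0
```

Run:
```python
from h import *
c=read_camera("wrist"); np.save("w1.npy",c,allow_pickle=True)
print(c["fx"],c["cx"],c["cy"],np.round(c["T"],3).tolist(), read_state()["tool_pos"].round(4) if hasattr(read_state()["tool_pos"],"round") else read_state()["tool_pos"])
cv2.imwrite("pics/w1.png",cv2.resize(c["image"][:,:,::-1],(800,600),interpolation=cv2.INTER_CUBIC))
```

```text
297.3186396354542 259.61977078443374 188.90552925570097 [[0.244, 0.935, 0.256, 0.456], [0.97, -0.236, -0.064, -0.167], [0.001, 0.264, -0.965, 0.374], [0.0, 0.0, 0.0, 1.0]] [ 0.5275 -0.1866  0.39  ]
```

View pics/w1.png

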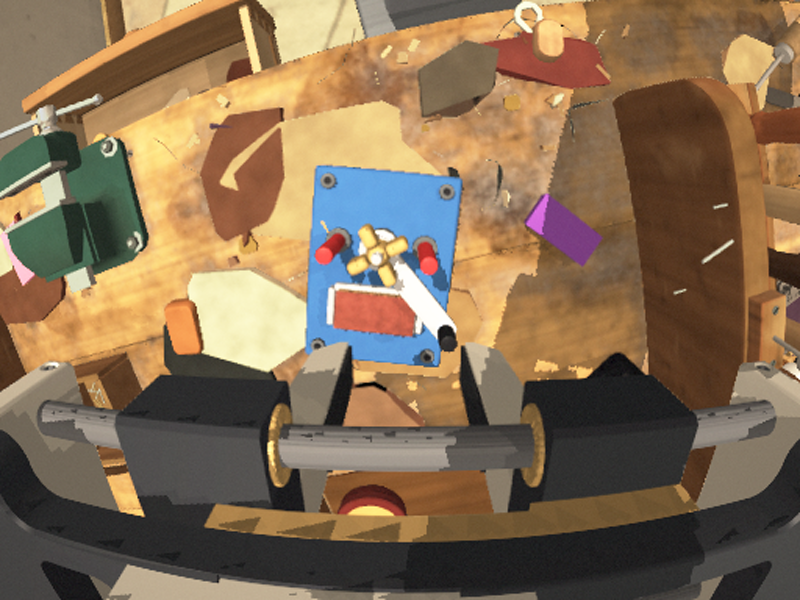

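The wrist view shows the nut centre at (376,257), pin tops at about (322,257) and (430,269), the knob top at (449,342), the block at (372,312), and the gripper fingers at the bottom, away from everything.

Run:
```python
from h import *
c=np.load("w1.npy",allow_pickle=True).item(); f=lambda u,v,z: onz(c,u*.64-.3,v*.64-.3,z,True)[:2]
C=np.array([f(*p,.012) for p in((317,166),(461,176),(438,366),(306,352))])
print(C.round(4).tolist(),[np.linalg.norm(C[i]-C[(i+1)%4]).round(4) for i in range(4)])
ex=C[2]+C[3]-C[0]-C[1]; th=np.arctan2(ex[1],ex[0]); print("th",th,"axis",C.mean(0)-.022*np.array([np.cos(th),np.sin(th)]))
a,b=f(430,269,.084),f(322,257,.084); print("pins",a,b,(a+b)/2,np.linalg.norm(a-b),np.arctan2(*(a-b)[::-1])-np.pi/2)
n=f(376,257,.073); print("nut",n)
for p in((366,232),(405,243),(390,280),(350,268)):
    w=f(*p,.073)-n; print((np.arctan2(w[1],w[0])-th)%(np.pi/2),np.linalg.norm(w))
for z in(.073,.076,.079):
    k=f(449,342,z); print("knob",k,np.linalg.norm(k-n),np.arctan2(*(k-n)[::-1]))
```

```text
[[0.4338, -0.2323], [0.4695, -0.126], [0.6189, -0.1795], [0.5796, -0.2856]] [np.float64(0.1121), np.float64(0.1587), np.float64(0.1132), np.float64(0.1552)]
th -0.3469023391080782 axis [ 0.50477434 -0.19836373]
pins [ 0.51969162 -0.16679222] [ 0.49501182 -0.23184002] [ 0.50735172 -0.19931612] 0.06957232479387834 -0.3626316522007187
nut [ 0.50554177 -0.1993836 ]
0.46373040898735685 0.017825001809186287
0.5527881392891043 0.021241792693360618
0.6289490109319782 0.01805728456305661
0.49868775583175307 0.018925765114912098
knob [ 0.57560973 -0.16586408] 0.07767288983586468 0.4462072733415473
knob [ 0.57441854 -0.16587285] 0.0765962191732586 0.4528152697589274
knob [ 0.57322736 -0.16588162] 0.0755229884084402 0.459611377861584
```

Emit:
{"method": "arm_command", "body": {
  "increments": [
    [-0.11, 0.08, 0.1, 0, 0, 0],
    [-0.21, 0.15, 0.2, 0, 0, 0],
    [-0.21, 0.15, 0.4, 0, 0, 0],
    [-0.21, 0.15, 0.6, 0, 0, 0],
    [-0.21, 0.15, 0.71, 0, 0, 0]
  ]
}}

```text
t: 3.28
tool_pos: [0.5738, -0.1648, 0.2496]
orientation: [-0.386, -3.114, -0.002]
force: [0.4, 0.1, 1.0]
opening: 0.0419
gripper_force: 0.0
```

Run:
```python
from h import *
c=read_camera("wrist"); np.save("w2.npy",c,allow_pickle=True)
s=read_state(); print(s["tool_pos"],s["force"])
cv2.imwrite("pics/w2.png",cv2.resize(c["image"][60:384,90:430,::-1],(630,600),interpolation=cv2.INTER_CUBIC))
```

```text
[ 0.57298049 -0.16455137  0.24706918] [-1.92888524  0.36157308 -2.18216013]
```

View pics/w2.png

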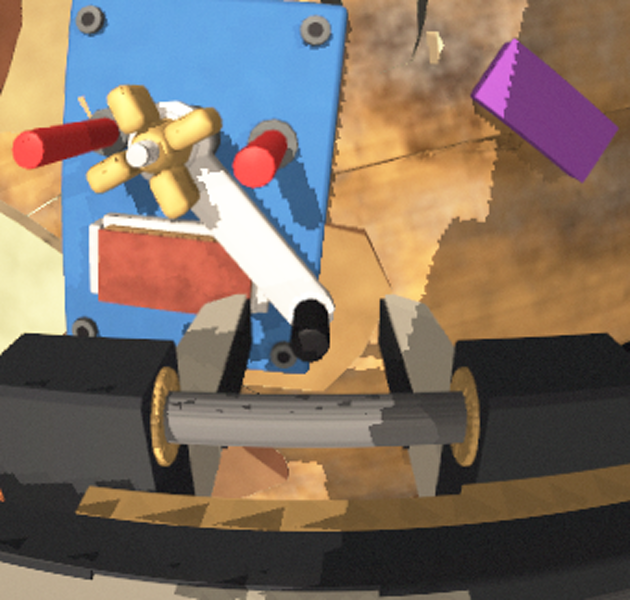

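The knob top is at (313,345), between the finger tips at (245,300) and (385,300) and centred between them. I check its along-pad position and the nut's height with rays.

Run:
```python
from h import *
c=np.load("w2.npy",allow_pickle=True).item(); f=lambda u,v,z: onz(c,90+u*.5397-.3,60+v*.54-.3,z,True)[:2]
for z in(.073,.076,.079): print(f(313,346,z), "stud/nut top",f(147,154,z), "strapend?")
n=f(152,147,.073)
for p in((123,88),(222,118),(180,215),(92,186)):
    w=f(*p,.073)-n; print((np.arctan2(w[1],w[0])+.35)%(np.pi/2),np.linalg.norm(w))
```

```text
[ 0.57759668 -0.16582787] stud/nut top [ 0.50656066 -0.19833011] strapend?
[ 0.57616723 -0.16546043] stud/nut top [ 0.50648785 -0.19734195] strapend?
[ 0.57473779 -0.16509299] stud/nut top [ 0.50641505 -0.19635379] strapend?
0.5444738723886826 0.01976999498513143
0.457292622637957 0.02264933208467133
0.4578934894740446 0.021921452680813695
0.6100557540273704 0.023101486150454917
```

Emit:
{"method": "arm_command", "body": {
  "increments": [
    [0, 0, 0, 0, 0, 0],
    [0, 0, 0, 0, 0, 0],
    [0, 0, 0, 0, 0, 0],
    [0, 0, 0, 0, 0, 0],
    [0, 0, 0, 0, 0, 0]
  ],
  "fingers": 1,
  "force": 12
}}

```text
t: 3.95
tool_pos: [0.5755, -0.1657, 0.254]
orientation: [0.386, 3.116, -0.001]
force: [0.2, -0.7, 3.9]
opening: 0.0122
gripper_force: 12.0
```

Emit:
{"method": "arm_command", "body": {
  "increments": [
    [-0.04, -0.06, 0, 0, 0, 0],
    [-0.07, -0.13, 0, 0, 0, 0],
    [-0.085, -0.205, 0, 0, 0, 0],
    [-0.087, -0.28, 0, 0, 0, 0],
    [-0.087, -0.28, 0, 0, 0, 0]
  ]
}}

```text
t: 4.58
tool_pos: [0.5779, -0.2262, 0.2533]
orientation: [0.389, 3.116, -0.002]
force: [1.3, -1.9, 5.7]
opening: 0.0122
gripper_force: 12.0
```

Run:
```python
from h import *
c=read_camera("top"); np.save("top1.npy",c,allow_pickle=True)
c=read_camera("wrist"); np.save("w3.npy",c,allow_pickle=True)
s=read_state(); print(s["tool_pos"],s["force"],s["opening"])
cv2.imwrite("pics/w3.png",cv2.resize(c["image"][60:384,90:430,::-1],(630,600),interpolation=cv2.INTER_CUBIC))
```

```text
[ 0.57805418 -0.22579482  0.25331172] [ 1.34573073 -1.65904386  4.21912602] 0.012056921984768267
```

View pics/w3.png

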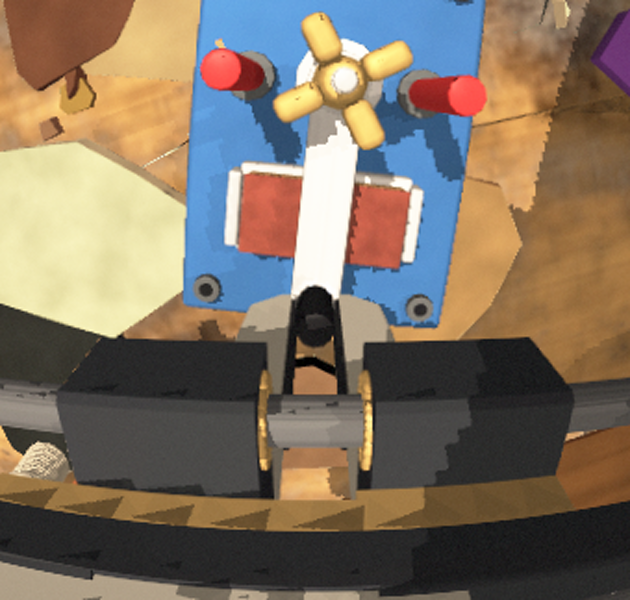

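Run:
```python
from h import *
c=np.load("w3.npy",allow_pickle=True).item(); f=lambda u,v,z: onz(c,90+u*.5397-.3,60+v*.54-.3,z,True)[:2]
a,b=f(468,97,.084),f(220,69,.084); print("pins",(a+b)/2,np.linalg.norm(a-b),np.arctan2(*(a-b)[::-1])-np.pi/2)
n=f(342,80,.073);print("nut",n)
for p,q in(((316,28),(372,137)),((284,110),(403,54))):
    w=f(*p,.073)-f(*q,.073); print((np.arctan2(w[1],w[0])+.35)%(np.pi/2),np.linalg.norm(w),(f(*p,.073)+f(*q,.073))/2)
print("knob",f(316,323,.075))
for z in (.031,): l,r=f(239,215,z),f(408,225,z); m=(l+r)/2; print("block",m,np.arctan2(*(m-[.5057,-.1993])[::-1]),np.linalg.norm(m-[.5057,-.1993]))
for p,q in(((303,215),(354,215)),): m=(f(*p,.047)+f(*q,.047))/2; print("strap",np.arctan2(*(m-[.5057,-.1993])[::-1]))
```

```text
pins [ 0.50616869 -0.19908147] 0.06805055262152372 -0.35161148175953394
nut [ 0.50572245 -0.19945569]
0.5769873438655466 0.03570422704311005 [ 0.50655691 -0.19895443]
0.5556065305866826 0.038221174669449826 [ 0.50619072 -0.19909554]
knob [ 0.57584111 -0.22487923]
block [ 0.55453059 -0.21637374] -0.3363652983326134 0.05172948264023134
strap -0.3179031731595223
```

Emit:
{"method": "arm_command", "body": {
  "increments": [
    [0, 0, 0, 0, 0, 0],
    [0, 0, 0, 0, 0, 0],
    [0, 0, -0.08, 0, 0, 0],
    [0, 0, -0.17, 0, 0, 0],
    [0, 0, -0.25, 0, 0, 0]
  ],
  "fingers": -0.3
}}

```text
t: 5.3
tool_pos: [0.5785, -0.2241, 0.3051]
orientation: [0.386, 3.116, -0.001]
force: [-0.0, 0.1, 0.6]
opening: 0.0574
gripper_force: 0.0
```

Emit:
{"method": "arm_command", "body": {
  "increments": [
    [0.08, 0.01, 0, 0, 0, 0.058],
    [0.16, 0.02, 0, 0, 0, 0.117],
    [0.24, 0.03, 0, 0, 0, 0.175],
    [0.32, 0.04, 0, 0, 0, 0.233],
    [0.383, 0.041, 0, 0, 0, 0.29]
  ]
}}

```text
t: 5.92
tool_pos: [0.5056, -0.1971, 0.3042]
orientation: [1.726, 2.624, 0.0]
force: [0.3, 0.9, -0.1]
opening: 0.0604
gripper_force: 0.0
```

Emit:
{"method": "arm_command", "body": {
  "increments": [
    [-0.003, 0, 0.02, 0, 0, 0.035],
    [-0.006, 0, 0.04, 0, 0, 0.07],
    [-0.01, 0, 0.07, 0, 0, 0.07],
    [-0.01, 0, 0.1, 0, 0, 0.07],
    [-0.01, 0, 0.1, 0, 0, 0.07]
  ]
}}

```text
t: 6.55
tool_pos: [0.5065, -0.1991, 0.2822]
orientation: [-1.995, -2.426, 0.0]
force: [-0.4, -0.7, -0.7]
opening: 0.0605
gripper_force: 0.0
```

Run:
```python
from h import *
c=read_camera("wrist"); np.save("w4.npy",c,allow_pickle=True)
for i in range(1):
    s=read_state(); y=R.from_rotvec(s["orientation"]).as_matrix()[:,1]; print(s["tool_pos"],s["force"],s["wrist_torque"],np.arctan2(y[1],y[0])+.35)
cv2.imwrite("pics/w4.png",cv2.resize(c["image"][60:384,90:430,::-1],(630,600),interpolation=cv2.INTER_CUBIC))
```

```text
[ 0.50659407 -0.19912096  0.28247104] [-0.20520254 -0.56047256 -0.36973298] [-0.05292796  0.0722793  -0.00189266] 0.5440854921009035
```

View pics/w4.png

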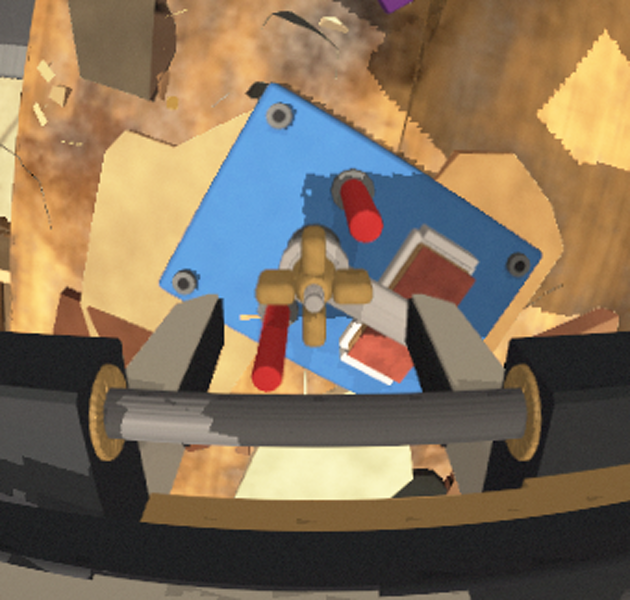

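The wings lie level in the picture at (258–372, 288), lined up with the finger tips at (222,298) and (412,298). The pins are clear, so I descend and pinch.

Emit:
{"method": "arm_command", "body": {
  "increments": [
    [0, 0, 0.06, 0, 0, 0],
    [0, 0, 0.12, 0, 0, 0],
    [0, 0, 0.17, 0, 0, 0],
    [0, 0, 0.17, 0, 0, 0],
    [0, 0, 0.17, 0, 0, 0]
  ]
}}

```text
t: 7.22
tool_pos: [0.5068, -0.1993, 0.2488]
orientation: [1.997, 2.425, 0.0]
force: [-0.2, 0.6, 0.2]
opening: 0.0603
gripper_force: 0.0
```

Emit:
{"method": "arm_command", "body": {
  "increments": [
    [0, 0, 0, 0, 0, 0],
    [0, 0, 0, 0, 0, 0],
    [0, 0, 0, 0, 0, 0],
    [0, 0, 0, 0, 0, 0],
    [0, 0, 0, 0, 0, 0]
  ],
  "fingers": 1,
  "force": 45
}}

```text
t: 7.85
tool_pos: [0.5064, -0.1995, 0.2492]
orientation: [-1.997, -2.425, 0.002]
force: [-5.3, -0.6, 5.8]
opening: 0.0433
gripper_force: 45.0
```

```bash
cat > st.py <<'E'
from h import *
s=read_state(); y=R.from_rotvec(s["orientation"]).as_matrix()[:,1]; print(s["t"],np.round(s["tool_pos"],4),np.round(s["force"],1),"wt",np.round(s["wrist_torque"],3),"jt6",round(float(s["joint_torque"][5]),3),"ang",round((np.arctan2(y[1],y[0])+.35+1.57)%np.pi-1.57,3),"op",s["opening"],s["gripper_force"],"dq6",s["dq"][5],"q6",s["q"][5])
E
python3 st.py
```

```text
7.85 [ 0.5064 -0.1995  0.2492] [-5.3 -0.6  5.8] wt [-0.209  1.021  0.01 ] jt6 0.004 ang 0.543 op 0.043274004861075736 45.005385875701904 dq6 0.0003110060143405487 q6 -0.6617873595938588
```

Emit:
{"method": "arm_command", "body": {
  "increments": [
    [0, 0, 0.003, 0, 0, 0.048],
    [0, 0, 0.006, 0, 0, 0.096],
    [0, 0, 0.009, 0, 0, 0.144],
    [0, 0, 0.012, 0, 0, 0.192],
    [0, 0, 0.015, 0, 0, 0.24]
  ]
}}

```text
t: 8.48
tool_pos: [0.5063, -0.1994, 0.2463]
orientation: [-2.753, -1.514, 0.002]
force: [-5.8, -0.8, 5.9]
opening: 0.0428
gripper_force: 45.0
```

```bash
python3 st.py
```

```text
8.475 [ 0.5063 -0.1994  0.2463] [-5.8 -0.8  5.9] wt [-0.215  1.091  0.453] jt6 -2.076 ang -0.215 op 0.04278177153593936 45.00118017196655 dq6 1.1990762624415303 q6 0.09670875985746522
```

Emit:
{"method": "arm_command", "body": {
  "increments": [
    [0, 0, 0.003, 0, 0, 0.04],
    [0, 0, 0.005, 0, 0, 0.08],
    [0, 0, 0.008, 0, 0, 0.12],
    [0, 0, 0.01, 0, 0, 0.16],
    [0, 0, 0.0125, 0, 0, 0.2]
  ]
}}

```text
t: 9.1
tool_pos: [0.5063, -0.1994, 0.2437]
orientation: [3.085, 0.59, -0.002]
force: [-5.4, -0.8, 5.0]
opening: 0.043
gripper_force: 45.0
```

```bash
python3 st.py
```

```text
9.1 [ 0.5063 -0.1994  0.2437] [-5.4 -0.8  5. ] wt [-0.206  1.228  0.465] jt6 -1.658 ang -0.843 op 0.042987595869031385 45.00036656856537 dq6 0.9985836403706719 q6 0.7242022952375652
```

Emit:
{"method": "arm_command", "body": {
  "increments": [
    [0, 0, 0, 0, 0, 0],
    [0, 0, 0, 0, 0, 0],
    [0, 0, 0, 0, 0, -0.056],
    [0, 0, 0, 0, 0, -0.113],
    [0, 0, 0, 0, 0, -0.17]
  ],
  "fingers": -0.3
}}

```text
t: 9.72
tool_pos: [0.5068, -0.1992, 0.2432]
orientation: [2.813, 1.399, 0.0]
force: [-0.1, -0.7, -0.1]
opening: 0.0602
gripper_force: 0.0
```

Emit:
{"method": "arm_command", "body": {
  "increments": [
    [0, 0, 0, 0, 0, -0.058],
    [0, 0, 0, 0, 0, -0.116],
    [0, 0, 0, 0, 0, -0.174],
    [0, 0, 0, 0, 0, -0.232],
    [0, 0, 0, 0, 0, -0.29]
  ]
}}

```text
t: 10.35
tool_pos: [0.5068, -0.1991, 0.2432]
orientation: [1.91, 2.494, 0.0]
force: [0.4, -1.0, -0.2]
opening: 0.0605
gripper_force: 0.0
```

```bash
python3 st.py
python3 - <<'E'
from h import *
c=read_camera("wrist"); np.save("w5.npy",c,allow_pickle=True)
cv2.imwrite("pics/w5.png",cv2.resize(c["image"][60:384,90:430,::-1],(630,600),interpolation=cv2.INTER_CUBIC))
E
```

```text
10.35 [ 0.5068 -0.1991  0.2432] [ 0.4 -1.  -0.2] wt [-0.048  0.043 -0.006] jt6 3.055 ang 0.614 op 0.06049085152969965 0.0 dq6 -1.4466376244440164 q6 -0.732277693416983
```

View pics/w5.png

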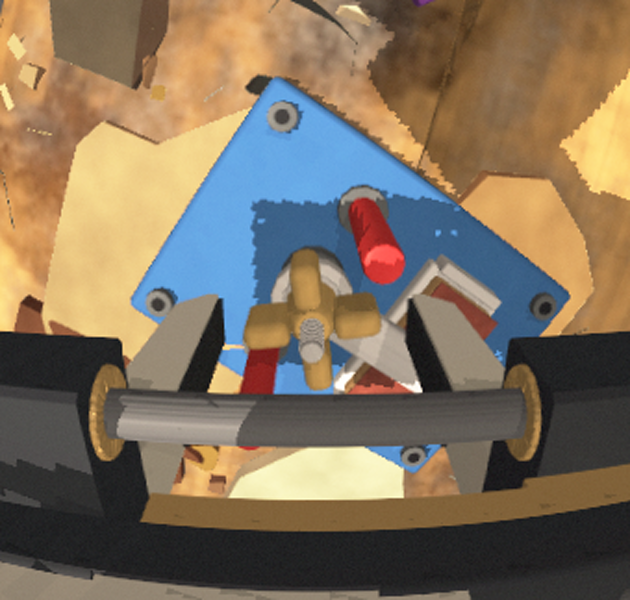

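Emit:
{"method": "arm_command", "body": {
  "increments": [
    [0, 0, 0, 0, 0, -0.036],
    [0, 0, 0, 0, 0, -0.036],
    [0, 0, 0, 0, 0, -0.036],
    [0, 0, 0, 0, 0, -0.036],
    [0, 0, 0, 0, 0, -0.036]
  ],
  "fingers": 1
}}

```text
t: 11.02
tool_pos: [0.5064, -0.1994, 0.2433]
orientation: [-1.779, -2.589, 0.001]
force: [-5.1, -1.5, 3.7]
opening: 0.0434
gripper_force: 45.0
```

Emit:
{"method": "arm_command", "body": {
  "increments": [
    [0, 0, 0.001, 0, 0, 0.02],
    [0, 0, 0.0025, 0, 0, 0.04],
    [0, 0, 0.004, 0, 0, 0.06],
    [0, 0, 0.005, 0, 0, 0.08],
    [0, 0, 0.0063, 0, 0, 0.1]
  ]
}}

```text
t: 11.65
tool_pos: [0.5063, -0.1993, 0.2421]
orientation: [-2.163, -2.277, 0.002]
force: [-7.4, -1.4, 5.4]
opening: 0.0431
gripper_force: 45.0
```

```bash
python3 st.py
```

```text
11.65 [ 0.5063 -0.1993  0.2421] [-7.4 -1.4  5.4] wt [-0.119  0.837  0.625] jt6 -0.435 ang 0.401 op 0.043083289837326635 45.000396966934204 dq6 0.4972210156775984 q6 -0.5200438889765516
```

Emit:
{"method": "arm_command", "body": {
  "increments": [
    [0, 0, 0.0003, 0, 0, 0.004],
    [0, 0, 0.0005, 0, 0, 0.008],
    [0, 0, 0.0008, 0, 0, 0.012],
    [0, 0, 0.001, 0, 0, 0.016],
    [0, 0, 0.0013, 0, 0, 0.02]
  ]
}}

```text
t: 12.28
tool_pos: [0.5063, -0.1992, 0.2419]
orientation: [-2.232, -2.21, 0.002]
force: [-7.8, -0.8, 6.0]
opening: 0.043
gripper_force: 45.0
```

```bash
python3 st.py
```

```text
12.275 [ 0.5063 -0.1992  0.2419] [-7.8 -0.8  6. ] wt [-0.141  0.839  0.685] jt6 0.441 ang 0.34 op 0.04303727743230538 45.007672905921936 dq6 0.09965175585653127 q6 -0.45890796989483335
```

Emit:
{"method": "arm_command", "body": {
  "increments": [
    [0, 0, 0, 0, 0, 0.001],
    [0, 0, 0, 0, 0, 0.002],
    [0, 0, 0, 0, 0, 0.003],
    [0, 0, 0, 0, 0, 0.004],
    [0, 0, 0, 0, 0, 0.005]
  ]
}}

```text
t: 12.9
tool_pos: [0.5063, -0.1992, 0.2418]
orientation: [-2.248, -2.193, 0.002]
force: [-7.8, -0.3, 5.2]
opening: 0.043
gripper_force: 45.0
```

```bash
python3 st.py
```

```text
12.9 [ 0.5063 -0.1992  0.2418] [-7.8 -0.3  5.2] wt [-0.135  0.831  0.669] jt6 0.61 ang 0.325 op 0.042975546283984964 45.01136362552643 dq6 0.023584065188401473 q6 -0.44355732954439675
```

Emit:
{"method": "arm_command", "body": {
  "increments": [
    [0, 0, 0, 0, 0, 0],
    [0, 0, 0, 0, 0, 0],
    [0, 0, 0, 0, 0, 0],
    [0, 0, 0, 0, 0, 0.003],
    [0, 0, 0.0005, 0, 0, 0.007]
  ]
}}

```text
t: 13.52
tool_pos: [0.5063, -0.1992, 0.2417]
orientation: [-2.273, -2.168, 0.002]
force: [-8.5, 0.0, 6.5]
opening: 0.0431
gripper_force: 45.0
```

```bash
python3 st.py
```

```text
13.525 [ 0.5063 -0.1992  0.2417] [-8.5  0.   6.5] wt [-0.174  0.795  0.683] jt6 0.437 ang 0.303 op 0.043102675583324014 45.01640975475311 dq6 0.10069660618891778 q6 -0.42127999762529056
```

The readings put the clamp force at about 60 N: torque is 0.23 N·m above running free. I let go and lift clear.

Emit:
{"method": "arm_command", "body": {
  "increments": [
    [0, 0, 0, 0, 0, 0],
    [0, 0, 0, 0, 0, 0],
    [0, 0, 0, 0, 0, 0],
    [0, 0, -0.1, 0, 0, 0],
    [0, 0, -0.25, 0, 0, 0]
  ],
  "fingers": -0.3
}}

```text
t: 14.15
tool_pos: [0.5063, -0.1989, 0.291]
orientation: [-2.27, -2.168, 0.001]
force: [0.5, 0.4, 0.4]
opening: 0.0604
gripper_force: 0.0
```

Emit:
{"method": "arm_command", "body": {
  "increments": [
    [0, 0, -0.2, 0, 0, 0],
    [0, 0, -0.4, 0, 0, 0],
    [0, 0, -0.5, 0, 0, 0],
    [0, 0, -0.5, 0, 0, 0],
    [0, 0, -0.5, 0, 0, 0]
  ]
}}

```text
t: 14.78
tool_pos: [0.5064, -0.199, 0.3896]
orientation: [-2.27, -2.168, 0.001]
force: [-0.1, -0.2, -0.0]
opening: 0.0605
gripper_force: 0.0
```

```bash
python3 st.py
python3 - <<'E'
from h import *
c=read_camera("wrist"); np.save("w6.npy",c,allow_pickle=True)
cv2.imwrite("pics/w6.png",cv2.resize(c["image"][60:300,120:400,::-1],(700,600),interpolation=cv2.INTER_CUBIC))
E
```

```text
14.775 [ 0.5064 -0.199   0.3896] [-0.1 -0.2 -0. ] wt [-0.063  0.06   0.016] jt6 0.003 ang 0.304 op 0.060462406095792 0.0 dq6 -0.00012364860597255235 q6 -0.4229612779885184
```

View pics/w6.png

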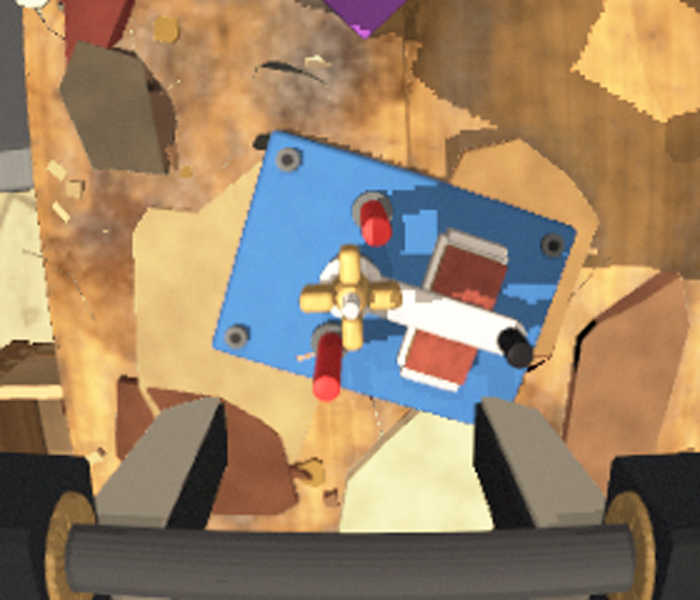

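The strap lies over the block (red showing on both sides at (470,272) and (437,360)), with the knob at (516,347). The nut is at (350,298), its wings aligned with the fingers, and the gripper is clear. I check the strap angle.

Run:
```python
from h import *
c=np.load("w6.npy",allow_pickle=True).item(); f=lambda u,v,z: onz(c,120+u*.4-.3,60+v*.4-.3,z,True)[:2]
C=np.array([f(*p,.012) for p in((275,132),(577,228),(477,424),(213,348))])
L=[np.linalg.norm(C[i]-C[(i+1)%4]).round(4) for i in range(4)]
ex=C[1]+C[2]-C[0]-C[3]; th=np.arctan2(ex[1],ex[0]); print(L,th,C.mean(0)-.022*np.array([np.cos(th),np.sin(th)]))
a,b=f(377,232,.084),f(326,388,.084); print("pins",(a+b)/2,np.linalg.norm(a-b),np.arctan2(*(a-b)[::-1])-np.pi/2)
for z in(.067,.071):
    k=f(518,348,z)-np.array([.506,-.1992]); print("knob",np.linalg.norm(k),np.arctan2(k[1],k[0]))
for p,q in(((427,293),(412,329)),((510,316),(497,352)),):
    m=(f(*p,.04)+f(*q,.04))/2-np.array([.506,-.1992]); print("strap",np.linalg.norm(m),np.arctan2(m[1],m[0]))
```

```text
[np.float64(0.156), np.float64(0.1142), np.float64(0.143), np.float64(0.113)] -0.34134265711228073 [ 0.5033554  -0.19740233]
pins [ 0.50612393 -0.1987352 ] 0.06728079047007487 -0.3518612815873512
knob 0.07525353923657524 -0.31231251282280414
knob 0.07401189969245649 -0.2996060019919868
strap 0.03324562725150886 -0.3608644525810423
strap 0.07470137728784748 -0.3352583690048559
```

```bash
python3 -c "
from plant import *
print(close_job())"
```

```text
the job is handed in; nothing more can be done
None
```

The strap is over the middle of the sanding block (within about 2 mm), the nut is tightened to about 60 N judged by the torque felt, the gripper is open and clear of everything, and the job was handed in at about 15 s; no verdict came back.

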